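# Close-pack hex plugs in a notched tray

### The job

Take the two hexagonal plugs from the sloping rack and lay them flat in the tray with the one that is already there, so that the three make a tight honeycomb: two side by side fully home in the back notches, the third nested in front between them, flat faces touching with no gaps. Press them home gently, leave the round plug in its seat in the rack, and do not disturb the things lying about.

Things in the scene. Friction and masses are not known exactly. Their poses are not given: they have to be found in the camera images.
- hex_1_centre (a point): Aluminium hex plug, 0.2 to 0.33 kg, 54 mm high: hexagonal flange 60 mm across flats, 20 mm high; on it a coaxial hexagonal stem, 32 mm across flats, flats parallel to the flange's. Point: on its axis, 27 mm above the underside. z: flange to stem; x: square to a pair of flats. At the start in any seat of the rack, leaning 35 degrees towards the robot, stem square to the slope.
- hex_2_centre (a point): Aluminium hex plug, 0.2 to 0.33 kg, 54 mm high: hexagonal flange 60 mm across flats, 20 mm high; on it a coaxial hexagonal stem, 32 mm across flats, flats parallel to the flange's. Point: on its axis, 27 mm above the underside. z: flange to stem; x: square to a pair of flats. At the start in another seat of the rack, like hex_1.
- hex_3_centre (a point): Aluminium hex plug, 0.2 to 0.33 kg, 54 mm high: hexagonal flange 60 mm across flats, 20 mm high; on it a coaxial hexagonal stem, 32 mm across flats, flats parallel to the flange's. Point: on its axis, 27 mm above the underside. z: flange to stem; x: square to a pair of flats. At the start flat in the tray, within 2 mm of home in the left or the right back notch.
- round_plug_centre (a point): A plug like the hex plugs, with the same stem, but its flange is round, 60 mm in diameter. It lies in one of the rack's three seats and is not wanted in the tray. This point is on its axis, half-way up.
- tray: Steel tray, fixed, 172 (x) by 156 mm (y). Origin: middle of its underside, on the table; x to the back, y to the left. Floor 4 mm above the table, side walls and notched back rail 18 mm, front wall 12 mm high; inside, y is -73 to 73 mm and x from -82 mm to the rail, whose two 120-degree V notches are deepest at x 74, y -30.2 and 30.2 mm; the tooth between ends at x 56. Harmed by over 60 N.
- tray_left (a point): Where the centre point of a hex plug lies that is fully home in the left back notch: 39.4 mm behind and 30.2 mm left of the tray's origin, 31 mm above the table. Axes as the tray's. A plug at home has a corner pointing to the back and both back flats on the notch; its flats look along y and 30 degrees either side of x.
- tray_right (a point): The same for the right back notch, 60.4 mm to the right of tray_left.
- tray_front (a point): Where the centre point of the third plug lies, turned like the others, when it is nested between the front flats of the two back plugs: 12.5 mm in front of the tray's origin. Centres of touching plugs are 60 mm apart.
- rack: Grey rack, fixed, 260 mm wide (y), its surface sloping 35 degrees, low at the front (-x). Origin under its middle at table height. Three seats at y -84, 0, 84 mm, parted by ribs 6 mm high; a ledge 9 mm high at the low edge holds the flanges. A plug in its seat has the middle of its underside near x 0, z 50 mm and its axis along (-0.574, 0, 0.819).
- tape_roll_0: Bystander, loose: blue roll of tape lying flat, 71 mm across, 23 mm high.
- seal_block_2: Bystander, loose: aluminium block with a round recess, 44x50x18 mm.
- oil_bottle: Bystander, loose: upright oil bottle, 41 across, 125 mm high.
- driver_yellow: Bystander, loose: yellow-handled screwdriver lying, 168 mm long.
- marker_0: Bystander, loose: marker pen lying, 125 mm long.
- caliper: Bystander, loose: caliper lying, 205 mm long.
- seal_block_1: Bystander, loose: aluminium block with a round recess, 44x50x18 mm, behind the tray.
Things that resemble listed ones, but are neither listed nor needed, are in the scene too. Leave any green look-alike of the part that bears hex_3_centre alone.

How it is judged (in metres and radians):
At the end, for the whole second after the job is handed in: All three hex plugs lie flat in the tray (tilt under 0.06 rad, undersides within 3 mm of the floor), every pair with centres under 62 mm apart (60 mm is touching), two of them within 2.5 mm of fully home towards the notched back rail and the third in front of them (distance between hex_1_centre and hex_2_centre below 0.062 m and distance between each of hex_1_centre, hex_2_centre and hex_3_centre below 0.062 m and angle between each of hex_1_centre, hex_2_centre, hex_3_centre's own z axis and vertical below 0.06 rad and height (world z) of hex_1_centre between 0.028 and 0.034 m and height (world z) of hex_2_centre between 0.028 and 0.034 m and height (world z) of hex_3_centre between 0.028 and 0.034 m and ((x of each of hex_2_centre, hex_3_centre in the frame of tray above 0.0369 m and x of hex_1_centre in the frame of tray below 0 m and y of hex_1_centre in the frame of tray between -0.04 and 0.04 m and y of hex_2_centre in the frame of tray between -0.04 and 0.04 m and y of hex_3_centre in the frame of tray between -0.04 and 0.04 m) or (x of each of hex_1_centre, hex_3_centre in the frame of tray above 0.0369 m and x of hex_2_centre in the frame of tray below 0 m and y of hex_1_centre in the frame of tray between -0.04 and 0.04 m and y of hex_2_centre in the frame of tray between -0.04 and 0.04 m and y of hex_3_centre in the frame of tray between -0.04 and 0.04 m) or (x of each of hex_1_centre, hex_2_centre in the frame of tray above 0.0369 m and x of hex_3_centre in the frame of tray below 0 m and y of hex_1_centre in the frame of tray between -0.04 and 0.04 m and y of hex_2_centre in the frame of tray between -0.04 and 0.04 m and y of hex_3_centre in the frame of tray between -0.04 and 0.04 m))).
It fails at once if the tray is pressed with more than 60 N (contact force between tray and anything else above 60 N).
It fails at once if the round plug is moved more than 15 mm (distance of round_plug_centre from where it was at the start of the episode above 0.015 m).
It fails at once if a bystander is moved more than 30 mm (distance of any of tape_roll_0, seal_block_2, oil_bottle, driver_yellow, marker_0, caliper, seal_block_1 from where it was at the start of the episode above 0.03 m).
It also fails if it takes over 72 s, if anything falls off the work surface, if the arm or the gripper's body presses on something with over 40 N, if the wrist force passes 120 N, or if a joint passes its speed limit or range.

### The arm

A 6-joint arm with a two-finger parallel gripper is mounted at the origin on a cart in front of the work surface, level with it; the furniture and walls round the work are solid. World frame = base frame: x ahead of the robot, y to its left, z up, the work surface at z = 0. Lengths are in mm, angles in degrees, forces in N, time in s.
With the tool pointing down it reaches from about 325 to 925 mm from the base axis. Payload 3.1 kg.
Tool frame: the origin (TCP) lies at the very end of the fingers, on their centre line; the grasp point (between the pads) lies grasp_offset behind it (grasp_offset is the distance from the TCP to the grasp point, in mm); z points along the fingers, y is the line along which they close (so a half turn about z gives the same grasp; the last joint's range is limited). The gripper opens to 85 mm and grips with 20 to 120 N. Pads are 22 mm wide; open, the fingers measure 114 mm over their backs; the gripper's body (76 mm by 85 mm) begins 54 mm behind the grasp point. The pads swing forward as they close: fully open they stand 13 mm farther back than shut.
Start: joints at [67.196, 12.427, 92.441, -0, 75.132, -6.429], TCP at [176.184, 599.665, 209.3] pointing down, gripper open.
Joint ranges: [-157.48, 157.48], [-44.54, 120.13], [17.64, 146.25], [-64.5, 244.5], [7.68, 150.69], [-147.95, 147.95]. Speed limits (degrees/s): [159.86, 159.86, 180, 180, 180, 180].

### API

Orientations are given as [roll, pitch, yaw] about the fixed x, y, z axes, in that order (R = Rz(yaw) Ry(pitch) Rx(roll)).
In Python, from station import * gives the robot as it stands. Calls block until the motion is done:
- goto(position, orientation): joint-space move of the TCP to a pose.
- move_l(position, attitude=None, speed=150): straight line of the TCP; attitude=None keeps the orientation; speed is the mean speed in mm/s.
- move_j(angles): joint-space move.
- grip(opening, squeeze=None): finger opening in mm; squeeze is the grip in N (None keeps the last); returns when the fingers have stopped.
- wait(seconds).
- solve_ik(position, orientation): joint angles nearest the present ones, or None.
- get_obs(): the state.
- get_image(name): name is "scene" or "top"; returns the picture (480x640x3 uint8, red, green, blue); there is no depth.
- get_calibration(name): a dict with "fx", "fy", "cx", "cy" (pixels), "R" (3x3) and "t" (3): a world point X has camera coordinates R X + t. Camera axes: x right, y down, z forward; pixel columns grow to the right and rows downward; lengths in mm; the calibration is good to about 2 mm. A picture is of the moment at which its call begins. get_calibration takes no time and is no camera call.
A pose or a line that the arm cannot do raises Unreachable and nothing moves.
- sign_off(): hands the job in; it is judged then, once.
Trained networks look in the newest picture that a camera, given by its name, has taken for a name from the list of things; names that differ only in an ending like _2 or _b are one class to them, and where a whole thing is asked for, a point or a joint stands for the part that bears it (a point fixed in the world has none). Each returns a list of dicts, best first, with "score" (0 to 1); they miss things now and then, are a little off and sometimes report something else, mostly with a low value. They report only what shows in the picture. A call takes as long as a camera call. They do not tell look-alikes from the thing itself.
- spot_in(name, camera): "extent" ([centre column, centre row, width, height] in pixels, round what is visible of it).
- regions_of(name, camera): "region" (480x640 bool, what is visible of it) and "extent" ([centre column, centre row, width, height] in pixels, round what is visible of it).
The state is a dict: "t": time; "joint_pos": joint angles; "qvel": joint speeds; "effort": joint torques, N m; "tcp_pos": TCP position; "ee_rot": TCP orientation; "wrist_force": force on the tool from outside, world axes, zero at the start; "moment": the same for the moment, N m; "grip_width": finger opening in mm; "grip_force": force on a finger pad.
Only numpy, scipy, OpenCV 4.12 (cv2) and the standard library are available. Lean on these libraries where they do the work, as an engineer would, in place of code of your own. Each camera call takes 0.05 s, during which the arm holds its last target. There are 200 camera calls.

## Working session

There is one attempt and no reset: what is moved stays moved. The work goes in short steps, each a Python script; the robot and the scene stay as the last script left them, time stands still between calls to the robot, and variables do not carry over. Pictures are saved under pics/ and viewed, at most 10 in all, crops included, and the job is handed in when it is done.

```bash
mkdir -p pics; cat > a.py <<'E'
from station import *
import cv2,numpy as np
o=get_obs(); print(o)
for c in("scene","top"):
    im=get_image(c); cv2.imwrite(f"pics/{c}0.png",im[:,:,::-1])
    K=get_calibration(c); print(c,K)
    for n in("hex_1_centre","round_plug_centre","tray","rack"):
        for d in spot_in(n,c): print(n,np.round(d["extent"],1),round(d["score"],2))
try: print(grasp_offset)
except Exception as e: print(e)
E
python3 a.py; ls
```

```text
{'t': 0.0, 'joint_pos': array([ 6.71981589e+01,  1.24779372e+01,  9.25288211e+01, -1.10950834e-03,
        7.51326491e+01, -6.42955328e+00]), 'qvel': array([ 0.05176593, -0.03857106, -0.0594511 , -0.02096668, -0.07838171,
       -0.06538757]), 'effort': array([ 5.70563025e-04, -3.96849024e+01, -3.03854012e+01, -2.52456130e-04,
        9.75988980e-03, -6.20964656e-06]), 'tcp_pos': array([175.82691004, 598.84638885, 207.95245535]), 'ee_rot': array([-1.79861349e+02, -1.45461066e-02,  1.63627981e+02]), 'wrist_force': array([-0.95739653, -0.45724986,  1.46422488]), 'moment': array([-0.00912223,  0.00083327,  0.00676442]), 'grip_force': 0.0, 'grip_width': 85.6347402291606}
scene {'fx': 462.3526994986108, 'fy': 462.3526994986108, 'cx': 327.0665374846352, 'cy': 241.83602681869172, 'R': array([[ 0.45772257, -0.88909426,  0.0011982 ],
       [-0.63247998, -0.32655924, -0.70237322],
       [ 0.62486729,  0.32073424, -0.71180785]]), 't': array([-315.22260492,  322.94713174, 1009.46200689])}
hex_1_centre [307.9 192.4  22.2  22.2] 0.86
hex_1_centre [239.8 230.3  21.3  17.7] 0.68
round_plug_centre 
[... 233 characters left out ...]
256.2  48.6  17.4] 0.21
top {'fx': 451.12162868893444, 'fy': 451.12162868893444, 'cx': 322.7802945646025, 'cy': 237.97517541513378, 'R': array([[ 0.00525057, -0.99996733, -0.00614654],
       [-0.98095061, -0.00395692, -0.19421701],
       [ 0.19418634,  0.0070492 , -0.98093933]]), 't': array([ -94.79869703,  506.55328037, 1114.78019027])}
hex_1_centre [266.9 182.4  28.7  26.9] 0.91
hex_1_centre [365.2 206.   21.5  23. ] 0.17
round_plug_centre [235.4 186.9  25.6  24. ] 0.77
round_plug_centre [352.8 302.9  79.8  31.6] 0.67
tray [351.5 222.9  71.7  63. ] 0.76
tray [168.7 286.   21.4  19. ] 0.64
tray [228.8 259.1  26.7  23. ] 0.62
rack [235.9 185.3 108.7  61. ] 0.88
18.700000000000003
a.py
pics
```

```bash
python3 - <<'E'
import cv2,numpy as np
a=cv2.imread("pics/top0.png")
c=a[130:340,150:430]; cv2.imwrite("pics/c1.png",cv2.resize(c,None,fx=2.85,fy=2.85,interpolation=cv2.INTER_CUBIC))
a=cv2.imread("pics/scene0.png")
c=a[140:340,180:440]; cv2.imwrite("pics/c2.png",cv2.resize(c,None,fx=3,fy=3,interpolation=cv2.INTER_CUBIC))
E
```

```text
(no output)
```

View pics/c1.png

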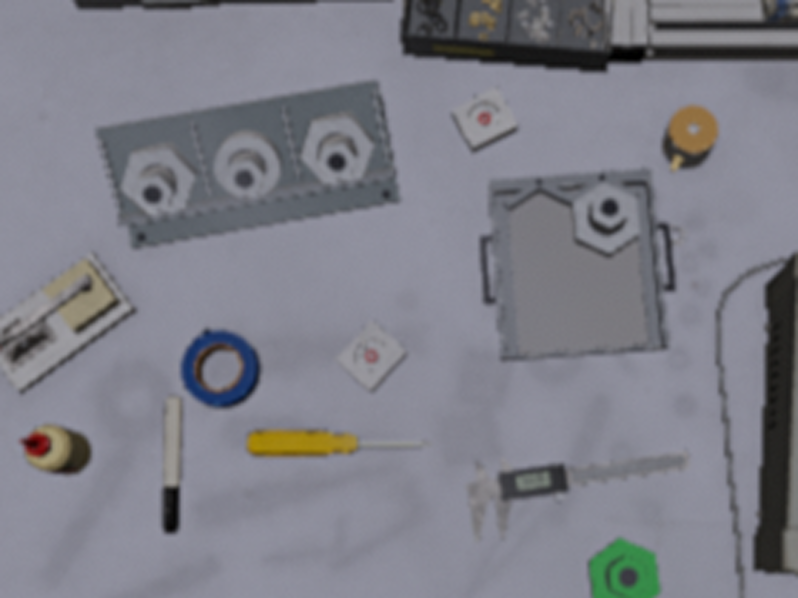

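View pics/c2.png

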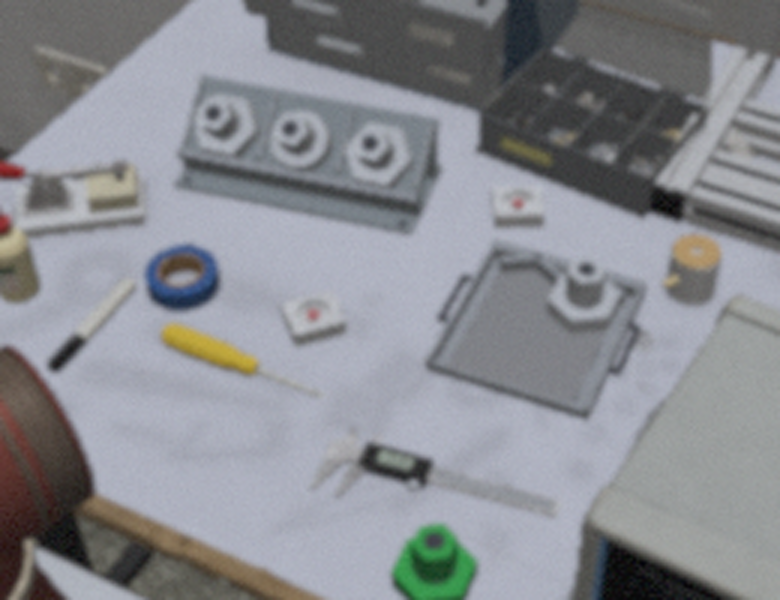

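View pics/scene0.png

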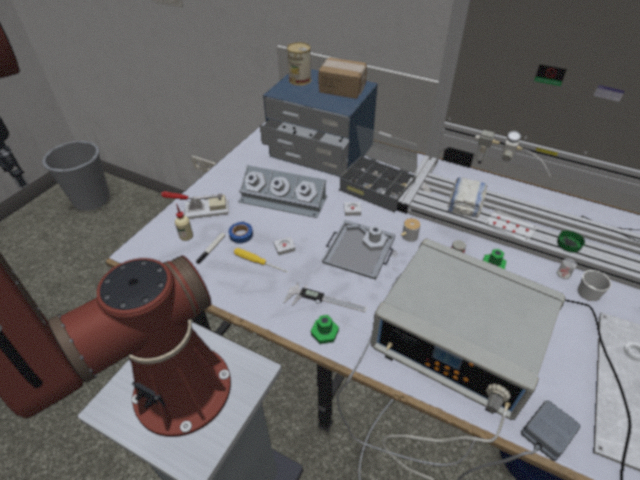

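The round flange is on the middle plug, at c1 (246,165), which is top (236,188). The two hex plugs sit in the outer seats, at top (205,193) and (268,182). The third aluminium hex is in the tray's right notch, at top (364,206). The green hexes at top (369,331) and in the scene view are look-alikes, so I'll leave them. Next is one enlarged composite to confirm this and pick out the corners.

```bash
python3 - <<'E'
import cv2,numpy as np
t=cv2.imread("pics/top0.png"); s=cv2.imread("pics/scene0.png")
def crop(a,x,y,w,h,f): return cv2.resize(a[y:y+h,x:x+w],None,fx=f,fy=f,interpolation=cv2.INTER_CUBIC)
C=np.zeros((600,800,3),np.uint8)
def put(c,x,y): C[y:y+c.shape[0],x:x+c.shape[1]]=c
put(crop(t,180,155,114,64,4),0,0)       # 456x256
put(crop(t,314,184,80,76,4),470,0)      # 320x304
put(crop(s,234,160,100,60,4),0,310)     # 400x240
put(crop(s,318,216,85,70,4),440,310)    # 340x280
cv2.imwrite("pics/c3.png",C)
E
```

```text
(no output)
```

View pics/c3.png

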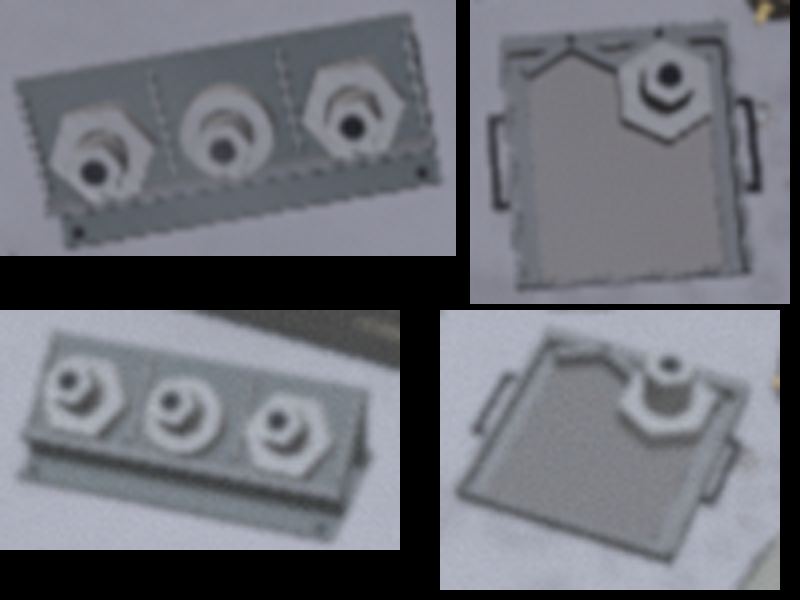

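```bash
cat > fit.py <<'E'
from station import *
import numpy as np
from scipy.optimize import least_squares
Ks={c:get_calibration(c) for c in("top","scene")}
def proj(c,X):
    k=Ks[c]; p=np.array(k["R"])@np.asarray(X,float)+k["t"]
    return np.array([k["fx"]*p[0]/p[2]+k["cx"],k["fy"]*p[1]/p[2]+k["cy"]])
def src(p,o,s): return (np.array(p)-o+.5)/4-.5+s
def place(q,l):
    c,s=np.cos(q[2]),np.sin(q[2]); return [q[0]+c*l[0]-s*l[1],q[1]+s*l[0]+c*l[1],l[2]]
if __name__=="__main__":
    tilt=np.radians(35); r=[-54*np.sin(tilt),0,50+54*np.cos(tilt)]
    rack=[("top",src(p,[0,0],[180,155]),[r[0],y,r[2]]) for p,y in (((95,173),84),((223,151),0),((352,127),-84))]+\
         [("scene",src(p,[0,310],[234,160]),[r[0],y,r[2]]) for p,y in (((69,380),84),((172,401),0),((277,420),-84))]
    tr=[("top",src(p,[470,0],[314,184]),l) for p,l in (((503,38),[86,78,18]),((727,23),[86,-78,18]),((520,290),[-86,78,6]),((748,272),[-86,-78,6]),((670,75),[39.4,-30.2,58]))]+\
       [("scene",src(p,[440,310],[318,216]),l) for p,l in (((549,330),[86,78,18]),((748,384),[86,-78,18]),((460,493),[-86,78,12]),((672,562),[-86,-78,4]),((670,365),[39.4,-30.2,58]))]
    for n,D,q0 in(("rack",rack,[600,150,.1]),("tray",tr,[550,-50,0])):
        f=lambda q:np.concatenate([proj(c,place(q,l))-p for c,p,l in D])
        s=least_squares(f,q0,loss="soft_l1",x_scale=[100,100,.1]); print(n,s.x.round(2),np.degrees(s.x[2]).round(2)); print(f(s.x).reshape(-1,2).round(1).tolist())
E
python3 fit.py
```

```text
rack [6.4628e+02 1.3559e+02 1.8000e-01] 10.53
[[-1.1, -0.1], [-0.3, -0.3], [0.2, -0.0], [-0.3, 0.5], [0.2, 0.3], [0.8, 0.7]]
tray [ 5.5785e+02 -1.7008e+02  8.0000e-02] 4.65
[[-1.4, -0.1], [0.1, -0.7], [-0.7, 0.2], [0.7, 0.3], [-0.5, 0.2], [-0.1, -0.7], [1.0, 0.0], [-0.6, -0.3], [0.7, 1.3], [0.5, 0.7]]
```

```bash
cat > h.py <<'E'
from station import *
import numpy as np
from fit import place
from scipy.spatial.transform import Rotation as Rn
RACK=np.array([646.3,135.6,np.radians(10.53)]); TRAY=np.array([557.9,-170.1,np.radians(4.65)])
def rpy(M): return Rn.from_matrix(M).as_euler("xyz",degrees=True)
def tool(z,y):
    z=z/np.linalg.norm(z); y=y-z*(y@z); y/=np.linalg.norm(y); return np.c_[np.cross(y,z),y,z]
Z=lambda a:Rn.from_euler("z",a).as_matrix()
def rack_att(phi):  # phi: degrees of closing line from up-slope
    W=Z(RACK[2]); t=np.radians(35)
    a=W@[-np.sin(t),0,np.cos(t)]; u=W@[np.cos(t),0,np.sin(t)]; v=W@[0,1,0]
    p=np.radians(phi); return rpy(tool(-a,np.cos(p)*u+np.sin(p)*v)),a
def rack_pos(y,h,a): return np.array(place(RACK,[0,y,50]))+h*a
def tray_att(psi): # closing line degrees from tray x
    return rpy(tool(np.array([0,0,-1.]),Z(TRAY[2]+np.radians(psi))@[1,0,0]))
def tray_pos(x,y,z): return np.array(place(TRAY,[x,y,z]))
E
python3 - <<'E'
from h import *
for y in(84,-84):
    for phi in(0,60,-60,180,120,-120):
        o,a=rack_att(phi); print(y,phi,*[None if q is None else np.round(q).tolist() for q in (solve_ik(rack_pos(y,h,a),o) for h in(26,130))])
for psi,l in((-30,(39,30)),(150,(39,30)),(90,(-13,0)),(-90,(-13,0))):
    print(psi,*[np.round(solve_ik(tray_pos(*l,z),tray_att(psi))).tolist() for z in(30,150)])
E
```

```text
84 0 [14.0, 9.0, 120.0, -8.0, 15.0, 11.0] [15.0, -7.0, 126.0, -5.0, 26.0, 8.0]
84 60 [14.0, 9.0, 120.0, -8.0, 15.0, -49.0] [15.0, -7.0, 126.0, -5.0, 26.0, -52.0]
84 -60 [14.0, 9.0, 120.0, -8.0, 15.0, 71.0] [15.0, -7.0, 126.0, -5.0, 26.0, 68.0]
84 180 None None
84 120 [14.0, 9.0, 120.0, -8.0, 15.0, -109.0] [15.0, -7.0, 126.0, -5.0, 26.0, -112.0]
84 -120 [14.0, 9.0, 120.0, -8.0, 15.0, 131.0] [15.0, -7.0, 126.0, -5.0, 26.0, 128.0]
-84 0 [-7.0, 9.0, 121.0, 32.0, 19.0, -44.0] [-9.0, -8.0, 126.0, 23.0, 30.0, -36.0]
-84 60 [-7.0, 9.0, 121.0, 32.0, 19.0, -104.0] [-9.0, -8.0, 126.0, 23.0, 30.0, -96.0]
-84 -60 [-7.0, 9.0, 121.0, 32.0, 19.0, 16.0] [-9.0, -8.0, 126.0, 23.0, 30.0, 24.0]
-84 180 [-7.0, 9.0, 121.0, 32.0, 19.0, 136.0] [-9.0, -8.0, 126.0, 23.0, 30.0, 144.0]
-84 120 None None
-84 -120 [-7.0, 9.0, 121.0, 32.0, 19.0, 76.0] [-9.0, -8.0, 126.0, 23.0, 30.0, 84.0]
-30 [-20.0, 22.0, 101.0, -0.0, 57.0, 6.0] [-20.0, 14.0, 97.0, -0.0, 69.0, 6.0]AttributeError: 'NoneType' object has no attribute 'rint'

The above exception was the direct cause of the following exception:

Traceback (most recent call last):
TypeError: loop of ufunc does not support argument 0 of type NoneType which has no callable rint method
```

```bash
cat > pick.py <<'E'
import sys; from h import *
y=float(sys.argv[1]); dy=float(sys.argv[2]); o,a=rack_att(0)
goto([450,place(RACK,[0,y,0])[1]*.7,280],o) if y<0 else None
goto(rack_pos(y+dy,120,a),o)
grip(56,40)
move_l(rack_pos(y+dy,60,a),speed=150)
move_l(rack_pos(y+dy,27,a),speed=60)
s=get_obs(); print(s["t"],s["wrist_force"],s["tcp_pos"],rack_pos(y+dy,27,a))
grip(26,50); wait(.2)
s=get_obs(); print(s["t"],s["wrist_force"],s["grip_width"],s["grip_force"],s["tcp_pos"])
E
python3 pick.py -84 0
python3 - <<'E'
from station import *
import cv2
C=[get_image(c)[:,:,::-1] for c in("top","scene")]
t=C[0][140:240,170:330]; s=C[1][130:230,200:360]
cv2.imwrite("pics/g1.png",cv2.resize(cv2.vconcat([t,s]),None,fx=3,fy=3,interpolation=cv2.INTER_CUBIC))
E
```

```text
5.1833 [-0.19969692  0.06976524 -0.30236977] [646.39351765  50.23307975  71.95298914] [646.4252678   50.18443956  72.1171052 ]
5.725 [-6.92301627 -2.03854414  5.31218811] 29.88737166209772 49.21177957315649 [646.15471942  50.11089573  72.4370047 ]
```

View pics/g1.png

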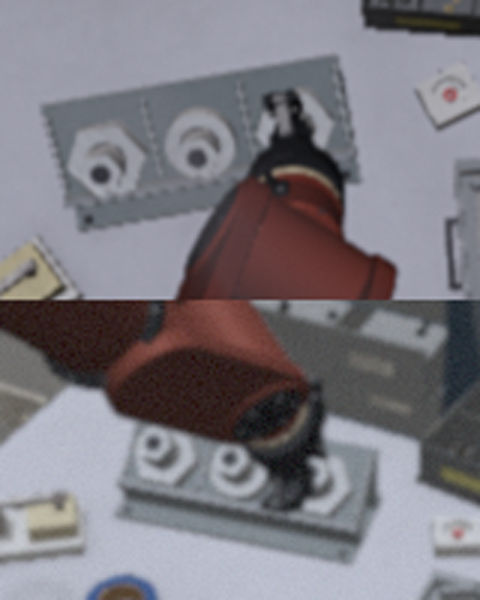

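The fingers are closed on the right hex's stem, at about g1 (288,115) in the top view and (290,485) in the scene view. The round plug hasn't moved. Lifting now.

```bash
python3 - <<'E'
from h import *
import cv2
o,a=rack_att(0)
s=get_obs(); p=s["tcp_pos"]
move_l(p+50*a,speed=100); 
s=get_obs(); print(s["wrist_force"],s["moment"],s["grip_width"])
move_l(s["tcp_pos"]+[-20,0,80])
goto(tray_pos(25,30.2,130),tray_att(-30)); wait(.3)
s=get_obs(); print(s["t"],s["wrist_force"],s["moment"],s["grip_width"],s["tcp_pos"],s["ee_rot"],tray_pos(25,30.2,130))
ims=[get_image(c)[:,:,::-1] for c in("top","scene")]
for c,i in zip(("top","scene"),ims): cv2.imwrite(f"pics/raw_{c}1.png",i)
from fit import proj
for c in("top","scene"): print(c,proj(c,s["tcp_pos"]),[ (d["extent"],d["score"]) for d in spot_in("hex_1_centre",c)])
cs=[]
for c,i in zip(("top","scene"),ims):
    u,v=proj(c,s["tcp_pos"]).astype(int); cs.append(i[v-50:v+50,u-65:u+65])
cv2.imwrite("pics/g2.png",cv2.resize(cv2.hconcat(cs),None,fx=3,fy=3,interpolation=cv2.INTER_CUBIC))
E
```

```text
[ 0.20272924 -0.73823183 -3.1262894 ] [-0.13672099  0.58630437  0.03250751] 29.810573670057302
8.2583 [ 0.64259912  0.44321557 -1.57618855] [-0.01955355  0.05222185  0.02303949] 29.73515762553387 [ 580.203662   -136.81539183  130.52032135] [ 1.79944779e+02 -2.56356752e-02  6.47454837e+01] [ 580.36943663 -137.97268425  130.        ]
top [340.9558991  202.07859809] [([364.6, 221.9, 49.7, 67.1], 0.54)]
scene [354.07194257 207.76827068] [([356.4, 209.6, 26.1, 25.1], 0.75)]
```

View pics/g2.png

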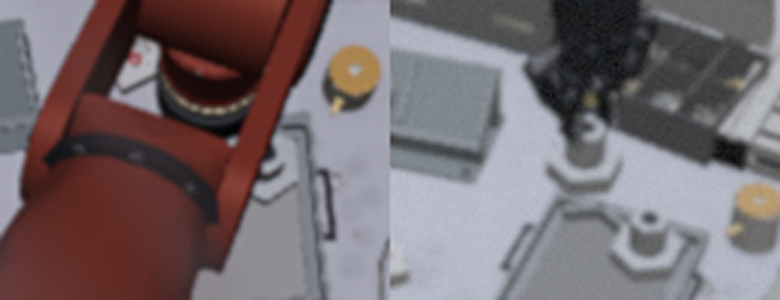

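```bash
python3 - <<'E'
from h import *
from fit import proj
import cv2
s=get_obs(); p=s["tcp_pos"]; print(p,s["t"])
M=Rn.from_euler("xyz",s["ee_rot"],degrees=True).as_matrix()
i=cv2.imread("pics/raw_scene1.png"); k=6
x0,y0=322,177
c=cv2.resize(i[y0:y0+60,x0:x0+70],None,fx=k,fy=k,interpolation=cv2.INTER_CUBIC); c2=c.copy()
base=p-[0,0,27]
for r,z,col in((60,0,(0,0,255)),(60,20,(0,255,0)),(32,54,(255,0,0))):
    pts=[]
    for j in range(6):
        a=np.radians(30+60*j); v=base+[0,0,z]+r/np.sqrt(3)*(M@[np.sin(a),np.cos(a),0]); pts.append((proj("scene",v)-[x0,y0]+.5)*k)
    cv2.polylines(c2,[np.int32(pts)],True,col,1)
cv2.imwrite("pics/g3.png",cv2.hconcat([c[:,:],c2])[:, :840][:, 20:820])
E
```

```text
[ 580.41549495 -137.58533567  130.41728327] 8.4583
```

View pics/g3.png

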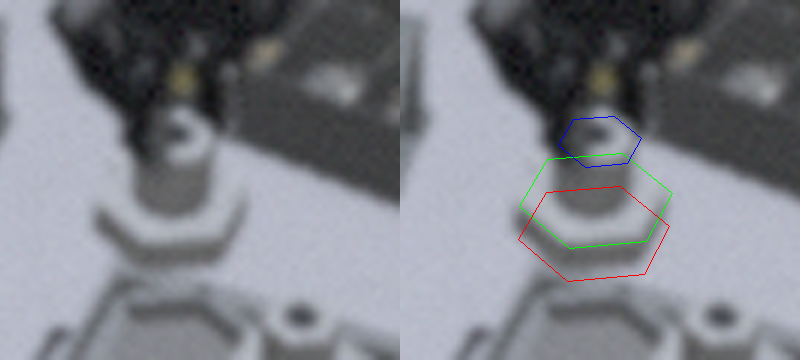

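The plug hangs straight. Its flange corners, at g3 (96,215), (140,245), (215,238) and (245,195), sit about 4 mm along +tool x from the model. I'll allow for that, lower it until it touches, and push it home.

```bash
cat > lower.py <<'E'
from h import *
TX=lambda psi: Z(TRAY[2]+np.radians(psi)+np.pi/2)@[1,0,0]   # candidate, sign checked below
def toolx(): return Rn.from_euler("xyz",get_obs()["ee_rot"],degrees=True).as_matrix()[:,0]
def wf(n=3):
    v=[]
    for _ in range(n): v.append(get_obs()["wrist_force"]); wait(.02)
    return np.mean(v,0)
def lower(z0,zmin,f0,lim=5):
    p=get_obs()["tcp_pos"].copy(); xy=CUR[:2]; z=z0
    while z>zmin:
        z-=.7; move_l([*xy,z],speed=20); f=wf()-f0
        if f[2]>lim: break
    CUR[2]=z; print("lowered",z,get_obs()["tcp_pos"],f.round(1),get_obs()["t"]); return z
def push(d,lim,maxd,f0,step=.6):
    d=np.array(d)/np.linalg.norm(d); n=0
    while n<maxd:
        CUR[:]+=step*d; n+=step; move_l(CUR,speed=20); f=wf()-f0
        if -f@d>lim: break
    print("pushed",n,CUR,get_obs()["tcp_pos"],f.round(1),(-f@d).round(1),get_obs()["t"]); return n
CUR=np.zeros(3)
def intray(w): 
    c,s=np.cos(TRAY[2]),np.sin(TRAY[2]); d=np.array(w[:2])-TRAY[:2]; return np.array([c*d[0]+s*d[1],-s*d[0]+c*d[1]])
E
python3 - <<'E'
from lower import *
E=4*toolx(); print(E)
CUR[:]=tray_pos(31,33,60)-E; move_l(CUR,speed=120); wait(.2)
f0=wf(5); print(f0)
CUR[2]=36; move_l(CUR,speed=60)
lower(36,28,f0)
D=Z(TRAY[2])@[1,0,0]
CUR[2]+=.5
push(D,12,14,f0)
s=get_obs(); print(intray(s["tcp_pos"]+E),s["wrist_force"],s["moment"],s["grip_width"])
E
```

```text
[1.71017470e+00 3.61597872e+00 6.28640767e-04]
[-0.28131153 -0.13914263 -2.47613838]
lowered 30.399999999999988 [ 584.52008693 -138.34094694   31.48476419] [-3.1  1.4  7.7] 12.425
pushed 14.399999999999995 [ 598.76512309 -137.14407669   30.9       ] [ 594.78591335 -137.62443356   31.76265938] [-12.6  -0.4  16.8] 12.6 19.625
[41.39494585 32.84381377] [-13.45611485  -0.07621839  13.81005898] [-0.08985213  2.36159507 -0.05653826] 29.599036463898695
```

```bash
python3 - <<'E'
from lower import *
import cv2
CUR[:]=get_obs()["tcp_pos"]; CUR[2]+=1; move_l(CUR+[2,0,0],speed=60); print(wf())
grip(48); s=get_obs(); print(s["tcp_pos"],s["wrist_force"])
move_l(s["tcp_pos"]+[0,0,70],speed=200)
o,a=rack_att(0); goto([460,80,300],o)
s=get_obs(); print(s["t"])
cs=[]
for c,(x,y) in(("top",(314,184)),("scene",(318,216))):
    i=get_image(c)[:,:,::-1]; cv2.imwrite(f"pics/raw_{c}2.png",i); cs.append(i[y-4:y+76,x:x+80])
cv2.imwrite("pics/g4.png",cv2.resize(cv2.hconcat(cs),None,fx=5,fy=5,interpolation=cv2.INTER_CUBIC))
E
python3 pick.py 84 -1
```

```text
[-5.7495077   0.17350373  3.13689825]
[ 598.08918634 -137.85892974   33.10417658] [0.44731528 0.22058311 0.00450894]
21.9833
24.475 [-0.73296818 -0.52329492  0.18684964] [615.81486895 214.36356781  71.83710668] [615.90596243 214.37205176  72.1171052 ]
25.0167 [-5.64546482 -1.2133939   4.66899422] 30.095187975570283 49.1850801743567 [615.56670745 214.36266541  72.38177506]
```

View pics/g4.png

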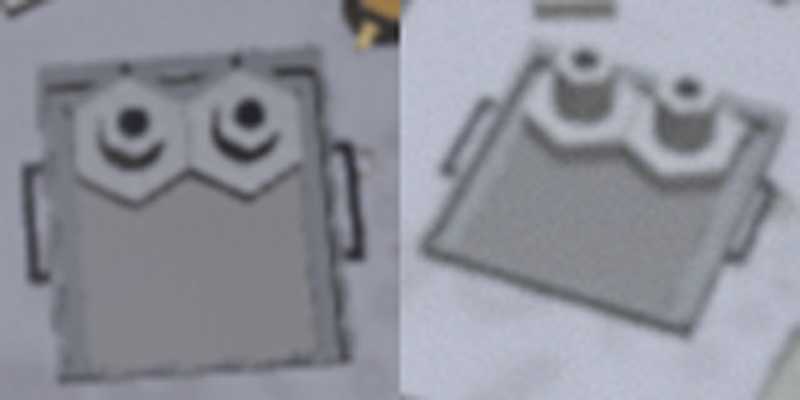

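Both back plugs look home, with stem holes at g4 top (134,122) and (249,113). I'll refit the tray from the four stem tops, lift the second plug, and measure its offset in the hand at hover.

```bash
python3 - <<'E'
from lower import *
from fit import proj
from scipy.optimize import least_squares
import cv2
D=[("top",(134,122),(314,180),30.2),("top",(249,113),(314,180),-30.2),("scene",(186,60),(318,212),30.2),("scene",(287,88),(318,212),-30.2)]
f=lambda q:np.concatenate([proj(c,place(q,[39.4,y,58]))-((np.array(p)+.5)/5-.5+o) for c,p,o,y in D])
s=least_squares(f,TRAY,x_scale=[100,100,.1]); print("tray",s.x,np.degrees(s.x[2]),f(s.x).round(1))
o,a=rack_att(0); p=get_obs()["tcp_pos"]
move_l(p+50*a,speed=100); move_l(get_obs()["tcp_pos"]+[-20,0,80])
goto(tray_pos(-22,0,110),tray_att(90)); wait(.3)
s=get_obs(); p=s["tcp_pos"]; print(s["t"],s["wrist_force"],s["grip_width"],p,s["ee_rot"])
M=Rn.from_euler("xyz",s["ee_rot"],degrees=True).as_matrix(); print(M[:,0])
i=get_image("scene")[:,:,::-1]; cv2.imwrite("pics/raw_scene3.png",i); k=6
u,v=proj("scene",p).astype(int); x0,y0=u-32,v-30
c=cv2.resize(i[y0:y0+60,x0:x0+66],None,fx=k,fy=k,interpolation=cv2.INTER_CUBIC); c2=c.copy()
for r,z,col in((60,0,(0,0,255)),(60,20,(0,255,0)),(32,54,(255,0,0))):
    pts=[]
    for j in range(6):
        a=np.radians(30+60*j); w=p+[0,0,z-27]+r/np.sqrt(3)*(M@[np.sin(a),np.cos(a),0]); pts.append((proj("scene",w)-[x0,y0]+.5)*k)
    cv2.polylines(c2,[np.int32(pts)],True,col,1)
cv2.imwrite("pics/g5.png",cv2.hconcat([c,c2]))
E
```

```text
tray [ 5.58959747e+02 -1.69651140e+02  8.38253715e-02] 4.802840002534901 [-0.6 -0.1 -0.5 -0.1  0.3  0.4  0.6  0.5]
28.5833 [-0.37899487  0.27464065 -2.24283291] 29.974878643189207 [ 536.10479646 -171.53112914  110.15471914] [-1.79989537e+02  1.69484157e-02 -1.75315260e+02]
[-9.96659132e-01 -8.16730528e-02 -2.95805652e-04]
```

View pics/g5.png

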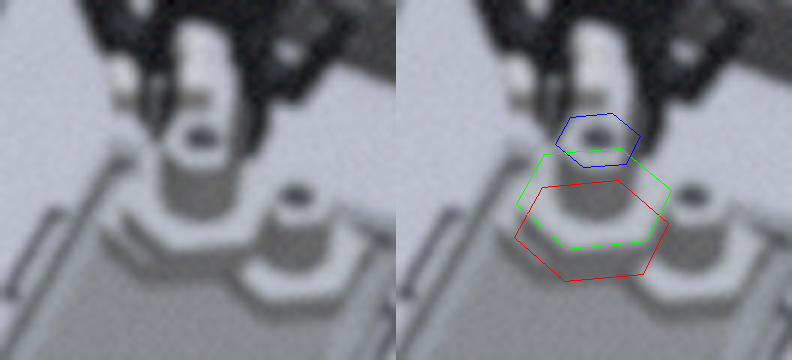

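```bash
python3 - <<'E'
from lower import *
TRAY[:]=[559,-169.7,np.radians(4.75)]
CUR[:]=tray_pos(-22,0,50); move_l(CUR,speed=120); wait(.2)
f0=wf(5)
CUR[2]=35; move_l(CUR,speed=50)
lower(35,28,f0)
CUR[2]+=1.2
D=Z(TRAY[2])@[1,0,0]
CUR+=4*D; move_l(CUR,speed=25); print(wf()-f0)
push(D,16,14,f0,.7)
s=get_obs(); print(intray(s["tcp_pos"]),s["wrist_force"],s["moment"])
CUR[:]=s["tcp_pos"]+[3,0,1]; move_l(CUR,speed=40); print(wf())
grip(48); s=get_obs(); print(s["tcp_pos"],s["wrist_force"])
move_l(s["tcp_pos"]+[0,0,70],speed=200)
goto([430,80,300],s["ee_rot"])
s=get_obs(); print(s["t"])
import cv2; cs=[]
for c,(x,y) in(("top",(314,184)),("scene",(318,216))):
    i=get_image(c)[:,:,::-1]; cv2.imwrite(f"pics/raw_{c}4.png",i); cs.append(i[y-4:y+76,x:x+80])
cv2.imwrite("pics/g6.png",cv2.resize(cv2.hconcat(cs),None,fx=5,fy=5,interpolation=cv2.INTER_CUBIC))
E
```

```text
lowered 30.09999999999999 [ 537.42723352 -171.818775     31.15275057] [-2.7  0.3  6.9] 32.1167
[ 1.18305189 -0.16509928  1.45399407]
pushed 11.199999999999998 [ 552.22335458 -170.26309581   31.3       ] [ 546.90730306 -170.4852323    31.68396446] [-16.   -2.2  18.3] 16.2 37.2833
[-12.11618828   0.21883914] [-16.25629994  -2.51261925  16.89754844] [-0.41269854  2.95817387 -0.12873825]
[-7.49927086 -0.27825529  4.89528833]
[ 550.818105   -170.42960507   32.78339607] [ 0.63289556 -0.02717788  0.56769796]
39.6833
```

View pics/g6.png

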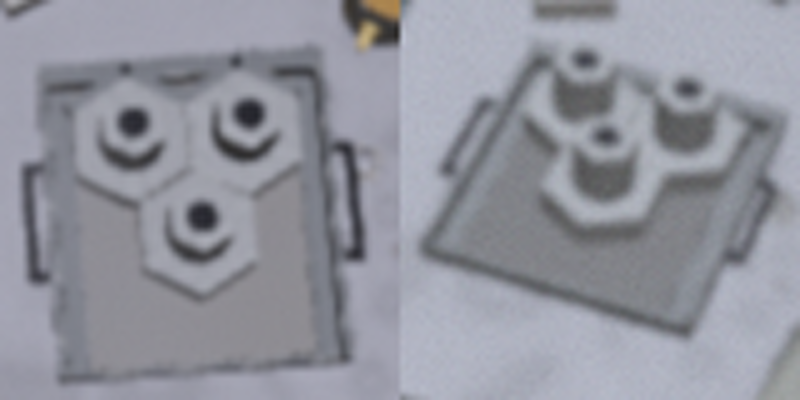

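The plugs are nested: the front stem hole is at g6 top (202,215) and no gap shows. I'll do a quick numeric check of the hole centroids before handing in.

```bash
python3 - <<'E'
from h import *
from fit import Ks
import cv2
def inv(c,uv,z):
    k=Ks[c];R=np.array(k["R"]);C=-R.T@k["t"];d=R.T@[(uv[0]-k["cx"])/k["fx"],(uv[1]-k["cy"])/k["fy"],1]; return (C+d*(z-C[2])/d[2])[:2]
P={"top":((134,122),(249,113),(202,215)),"scene":((186,60),(287,88),(207,137))}
for c,o in(("top",(314,180)),("scene",(318,212))):
    g=np.mean([cv2.cvtColor(get_image(c),cv2.COLOR_RGB2GRAY).astype(float) for _ in range(6)],0); W=[]
    for p in P[c]:
        q=(np.array(p)+.5)/5-.5+o; r=np.round(q).astype(int)
        a=g[r[1]-3:r[1]+4,r[0]-3:r[0]+4]; w=np.clip(np.percentile(a,45)-a,0,None)
        yy,xx=np.mgrid[-3:4,-3:4]; W.append(inv(c,r+[(w*xx).sum()/w.sum(),(w*yy).sum()/w.sum()],58))
    W=np.array(W); print(c,W.round(1).tolist(),[np.linalg.norm(W[i]-W[j]).round(1) for i,j in((0,1),(0,2),(1,2))])
print(get_obs()["t"])
E
```

```text
top [[595.5, -137.4], [600.3, -197.7], [545.1, -172.9]] [np.float64(60.4), np.float64(61.7), np.float64(60.4)]
scene [[596.8, -134.1], [601.6, -194.6], [546.9, -169.8]] [np.float64(60.7), np.float64(61.4), np.float64(60.1)]
40.3833
```

Both cameras put the front-left pair about 1 mm wide (61.5 mm). I'll regrip the front plug and press gently, back-left and then back.

```bash
python3 - <<'E'
from lower import *
TRAY[:]=[559,-169.7,np.radians(4.75)]
CUR[:]=[546.5,-170.6,110]; goto(CUR,tray_att(90)); wait(.2)
f0=wf(5)
CUR[2]=33; move_l(CUR,speed=90); wait(.1); print(wf()-f0)
grip(26,40); wait(.1); print(wf()-f0,get_obs()["t"])
push(Z(TRAY[2]+np.radians(30))@[1,0,0],11,8,f0,1)
push(Z(TRAY[2])@[1,0,0],15,6,f0,1)
grip(48); s=get_obs()
move_l(s["tcp_pos"]+[0,0,70],speed=200)
goto([430,80,300],s["ee_rot"])
from fit import Ks
import cv2
def inv(c,uv,z):
    k=Ks[c];R=np.array(k["R"]);C=-R.T@k["t"];d=R.T@[(uv[0]-k["cx"])/k["fx"],(uv[1]-k["cy"])/k["fy"],1]; return (C+d*(z-C[2])/d[2])[:2]
P={"top":((134,122),(249,113),(202,215)),"scene":((186,60),(287,88),(207,137))}
for c,o in(("top",(314,180)),("scene",(318,212))):
    I=[get_image(c) for _ in range(6)]; cv2.imwrite(f"pics/raw_{c}5.png",I[0][:,:,::-1])
    g=np.mean([cv2.cvtColor(i,cv2.COLOR_RGB2GRAY).astype(float) for i in I],0); W=[]
    for p in P[c]:
        q=(np.array(p)+.5)/5-.5+o; r=np.round(q).astype(int)
        a=g[r[1]-3:r[1]+4,r[0]-3:r[0]+4]; w=np.clip(np.percentile(a,45)-a,0,None)
        yy,xx=np.mgrid[-3:4,-3:4]; W.append(inv(c,r+[(w*xx).sum()/w.sum(),(w*yy).sum()/w.sum()],58))
    W=np.array(W); print(c,W.round(1).tolist(),[np.linalg.norm(W[i]-W[j]).round(1) for i,j in((0,1),(0,2),(1,2))])
print(get_obs()["t"])
E
```

```text
[0.18665689 0.22772995 0.12929293]
[-1.04000766  2.48684586  4.57264125] 43.5583
pushed 6 [ 551.42988163 -167.18001942   33.        ] [ 548.3224228  -169.80467865   34.27907176] [-10.9  -4.5  13.1] 11.5 45.3583
pushed 2 [ 553.42301263 -167.01440301   33.        ] [ 548.52721499 -169.69717711   34.34311382] [-15.1  -5.5  17.3] 15.5 45.9583
top [[595.5, -137.4], [600.3, -197.5], [545.1, -172.4]] [np.float64(60.3), np.float64(61.3), np.float64(60.6)]
scene [[596.8, -134.1], [601.6, -194.5], [547.0, -168.8]] [np.float64(60.7), np.float64(60.7), np.float64(60.3)]
48.6583
```

```bash
python3 -c "
from station import *
print(sign_off())"
```

```text
the job is handed in; nothing more can be done
None
```

I laid both hex plugs in the tray with the third and handed the job in at about 49 s; I got no verdict back. The centres measured 60.3–61.3 mm apart (limit 62 mm), my pushes read under 20 N at the wrist, and I never touched the round plug or the bystanders, though I didn't re-measure them at the end.

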